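# Steer the registration light onto its ring and clamp the mirror

### The arm

A 6-joint arm with a two-finger parallel gripper is mounted at the origin on the work surface. World frame = base frame: x ahead of the robot, y to its left, z up, the work surface at z = 0. Lengths are in m, angles in rad, forces in N, time in s.
With the tool pointing down it reaches from about 0.35 to 0.775 m from the base axis. Payload 5.5 kg.
Tool frame: the origin (TCP) lies at the very end of the fingers, on their centre line; the grasp point (between the pads) lies 19 mm behind it (grip_point_offset is the distance from the TCP to the grasp point, in m); z points along the fingers, y is the direction in which the jaws open and shut (so a half turn about z gives the same grasp; the last joint's range is limited). The gripper opens to 85 mm and grips with 20 to 120 N. Pads are 22 mm wide; open, the fingers measure 114 mm over their backs; the gripper's body (76 mm by 85 mm) begins 54 mm behind the grasp point. The pads swing forward as they close: fully open they stand 13 mm farther back than shut.
Start: joints at [1.1, 0.313, 0.046, 1.304, 0, 1.431], TCP at [0.187, 0.544, 0.231] pointing down, gripper open.
Joint ranges: [-2.76, 2.76], [-0.86, 1.69], [-1.03, 1.26], [-2.2, 2.34], [-1.47, 1.5], [-3.14, 3.14]. Speed limits (rad/s): [2.57, 2.57, 3.14, 3.14, 3.14, 3.14].

### API

Orientations are given as a unit quaternion [w, x, y, z].
In Python, from workcell import * gives the robot as it stands.
- The arm moves only by the shell command python3 -m crank 'ROWS' [OPENING] [FORCE]. ROWS is a JSON object of lists of equal length, an entry for each row: "travel": the shift along the tool's x, y, z in units of 40 mm (1.0 is 40 mm), a list of three; "turn": the turn about the tool's z in rad. In form: {"travel": [[x, y, z], ...], "turn": [turn, ...]}. A call has 1 to 5 rows; each row is the pose to reach, as a shift and turn from the pose commanded when the call began, along the tool's axes at that moment; what a row does not reach only later rows make up. A row lasts 1/12 s, in which the tool goes at most 41.7 mm and 7.16 degrees, less where a joint would pass 70% of its speed; a pose out of reach is approached as far as the arm can. A call with a gripper value outside its range is refused whole. OPENING is the finger opening in mm, from 0 to 85.4, set as the call begins (- or left out, the last holds). The fingers move at their own pace and stop on an object; FORCE is the grip in N (left out, the last holds). Time passes only in rows, so rows that repeat a pose let the fingers close. It gives the time, the measured TCP pose, the force and the opening at its end, in the units of the state.
- get_state(): the state, without advancing time (a new reading comes with each control period).
- read_camera(name): name is "scene" or "top"; returns a dict with "image" (384x512x3 uint8, red, green, blue), "K" (3x3 intrinsics, pixels), "k1" (the pictures are not rectified: a ray, as slopes to the right and down, at radius r is drawn at 1 + k1 r^2 times it, then the intrinsics apply), "R" (3x3) and "t" (3): a world point X has camera coordinates R X + t. Camera axes: x right, y down, z forward; pixel columns grow to the right and rows downward; lengths in m; the calibration is good to about 2 mm. A picture is of the moment at which its call begins. There is no depth.
- hand_in(): hands the job in, once; it reports no verdict.
The state is a dict: "clock": time; "joint_pos": joint angles; "qvel": joint speeds; "tau": joint torques, N m; "tcp_pos": TCP position; "orientation": TCP orientation; "wrist_force": force on the tool from outside, world axes, zero at the start; "ft_torque": the same for the moment, N m; "finger_gap": finger opening in m.
Only numpy, scipy, OpenCV 4.12 (cv2) and the standard library are available. Lean on these libraries where they do the work, as an engineer would, in place of code of your own. Each camera call takes 0.05 s, during which the arm holds its last target. There are 200 camera calls.

### The job

On the packing line's registration light, first swing the ball-ended clamp lever from locked back to its free stop, then turn the two mirror screws by pushing their crank arms until the red light spot sits wholly inside the round ring on the white plate. With the spot there, swing the clamp lever back to its locked stop, let go of everything, and do not disturb the tub, the bottle or the notebook.

Things in the scene. Friction and masses are not known exactly. Their poses are not given: they have to be found in the camera images.
- unit: Registration-light unit, fixed to the table. Aluminium base 240 (x) by 600 mm (y -320 to 280), 12 thick. Origin on the table under the bridge's middle; x roughly away from the robot, y to its left. Bridge deck x -90 to 90, y -95 to 95, top at z = 170 mm; under it hangs the mirror that throws the lamp's light onto the white plate. Lamp box x -65 to 25, y 15 to 255, top at z = 50.
- plate_center (a point): Centre of the top of the white plate that catches the light, 190 (x) by 200 mm (y), part of the unit, at unit (x -20, y -195, z 50 mm).
- screw_far (a joint): Far mirror screw, axis at unit (x 40, y -60 mm), hub 26 mm across, 40 high. Positive = anticlockwise from above, -1.2 to 1.2 rad; at 0 its arm points along unit +x. It swivels the mirror 0.184 rad per rad about the near screw's axis: the spot, about 245 mm from there, moves on a flat arc, 45 mm per rad, towards unit +x (away from the robot) when positive. Friction 0.12 N m; stays where left.
- screw_far_end (a point): Middle of the round end of the far screw's crank arm, 68 mm from the screw's axis, z = 192 mm. The arm is a steel bar 12 mm wide and 16 mm high, z = 184 to 200 mm (its underside 14 mm above the deck), with a round end 18 mm across; the bar ends 70 mm from the axis, the round end 77 mm.
- screw_near (a joint): Near mirror screw, axis at unit (x -20, y 50 mm), shaped like the far one, standing on the round swivel stage. Positive = anticlockwise, -1.2 to 1.2 rad; at 0 (far screw also 0) its arm points along unit -x. Each radian moves the spot 45 mm towards this axis, about unit +y (robot's left). Its arm also turns with the stage, 0.184 rad per rad of the far screw. Friction 0.12 N m; stays where left.
- screw_near_end (a point): Middle of the round end of the near screw's crank arm, 68 mm from the screw's axis, z = 192 mm; same sizes as the far one.
- clamp (a joint): Clamp lever, vertical axis at unit (x 55, y 70 mm), hub 26 mm across. 0 rad = free, at its stop, lever pointing along unit +x; 1.5 rad (anticlockwise from above) = locked, at the other stop, lever pointing about along unit +y. Friction 0.12 N m; stays where left.
- clamp_ball (a point): Centre of the black ball, 28 mm across, at the end of the clamp lever, 70 mm from its axis, z = 192 mm. The lever is a dark steel round bar 12 mm thick, its centre line also at z = 192 mm.
- spot (a point): Centre of the red light spot, a disc of light 19 mm across on top of the white plate. With both screws at 0 it is at the middle of the plate, unit (x -20, y -195 mm).
- mark_ring: The target: a thin black ring printed flat on the white plate, drawn with a 3.6 mm line, inner opening 31 mm, outside 38 mm; origin at its centre. It may be in any of three corners of the plate.
- mark_square: A thin black square outline, 34 mm, printed on the plate; not the target. Origin at its centre.
- mark_cross: A thin black plain cross, 34 mm, printed on the plate; not the target. Origin at its centre.
- tub: Bystander: loose clear open plastic tub 160 by 120 mm, 70 mm high, left of the unit. Origin under its middle.
- bottle: Bystander: loose white bottle 60 mm across, 170 mm high, right of the unit. Origin under its middle.
- notebook: Bystander: loose pale notebook 150 by 105 mm, 14 mm thick, lying to the left of the unit. Origin under its middle.

How it is judged:
By the outcome, as a careful person would: the job done as asked, in the order asked, and still so for the second after the job is handed in, with the robot touching nothing.
It also fails if it takes over 72 s, if anything falls off the work surface, if the arm or the gripper's body presses on something with over 40 N, if the wrist force passes 120 N, or if a joint passes its speed limit or range.

## Working session

There is one attempt and no reset: what is moved stays moved. The work goes in short steps, Python scripts to look and compute and a shell command to move; the robot and the scene stay as the last step left them, time stands still between calls to the robot, and variables do not carry over. Pictures are saved under pics/ and viewed, about 8 in all and at most 12, crops included, and the job is handed in when it is done.

```bash
mkdir -p pics; ls; python3 - <<'E'
from workcell import *
import cv2
print(get_state())
for n in ("top","scene"):
    c=read_camera(n); cv2.imwrite(f"pics/{n}0.png",cv2.resize(c["image"][:,:,::-1],None,fx=1.5,fy=1.5)); print(n,c["K"],c["k1"],c["R"],c["t"])
E
```

```text
pics
{'clock': 0.0, 'joint_pos': array([1.10039717e+00, 3.13969802e-01, 4.49321226e-02, 1.30358449e+00,
       1.09415754e-05, 1.43122044e+00]), 'qvel': array([-0.00011712, -0.00031125,  0.0010863 ,  0.00090452,  0.00071177,
        0.00149254]), 'tau': array([ 2.37624969e-03, -4.80625284e+01,  2.98530686e+01,  1.94114487e-02,
        6.79765662e-05, -1.10395149e-05]), 'tcp_pos': array([0.18652429, 0.54334909, 0.23040712]), 'orientation': array([-2.79350745e-04,  1.64658295e-01,  9.86350248e-01, -8.69145503e-04]), 'wrist_force': array([-0.34109572, -0.09938881, -0.77594061]), 'ft_torque': array([ 0.01473226, -0.00391131, -0.01994999]), 'finger_gap': 0.08559834072713751}
top [[497.3936219    0.         260.64235802]
 [  0.         497.3936219  186.76970409]
 [  0.           0.           1.        ]] -0.07156928400737243 [[-0.0163268  -0.9998415   0.00710027]
 [-0.98271287  0.01473655 -0.18454876]
 [ 0.18441487 -0.00999062 -0.98279771]] [1.42345123e-03 5.32205504e-01 1.75965495e+00]
scene [[364.26085402   0.         260.75802917]
 [  0.         364.26085402 188.99610407]
 [  0.           0.           1.        ]] -0.039145597960588 [[ 0.85191858  0.52367221 -0.0014639 ]
 [ 0.38060948 -0.62109697 -0.68510946]
 [-0.35968201  0.58310031 -0.72843866]] [-0.44946355 -0.11428863  1.28218197]
```

View pics/top0.png

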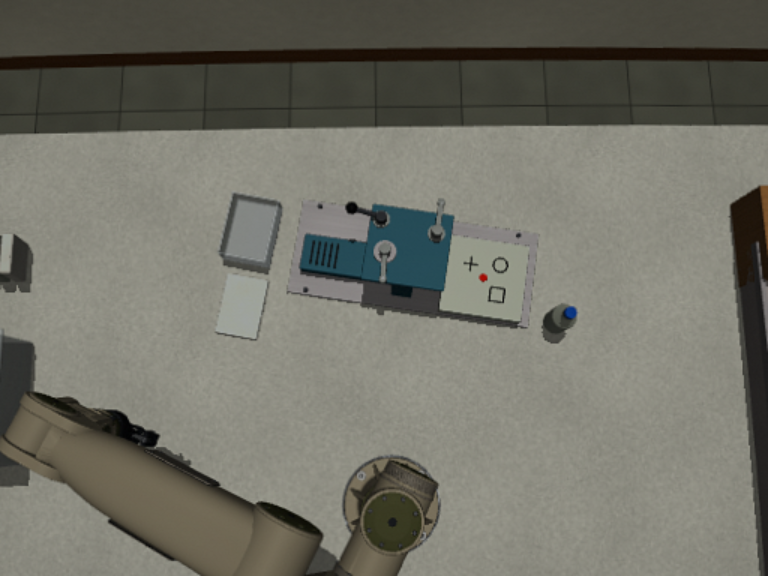

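View pics/scene0.png

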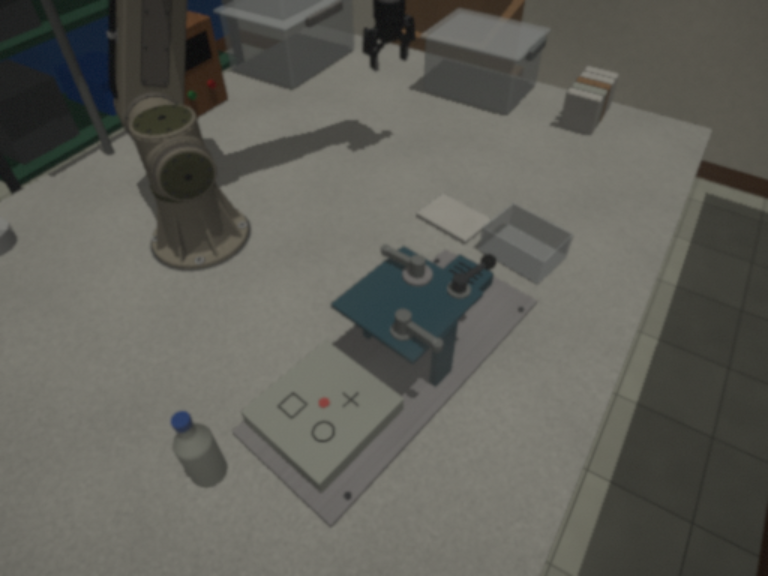

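Top view, at 1.5x: ring about (500,265), spot (483,278), ball (352,208), clamp hub (381,217). The far arm's tip is near (440,202) and the near arm's tip near (383,280).

```bash
cat > h.py <<'E'
from workcell import *
import numpy as np, cv2
def cast(c,px,z):
    px=np.atleast_2d(np.array(px,float))
    K=c["K"]; d=np.c_[(px[:,0]-K[0,2])/K[0,0],(px[:,1]-K[1,2])/K[1,1]]
    u=d.copy()
    for _ in range(20): u=d/(1+c["k1"]*(u**2).sum(1,keepdims=True))
    r=np.c_[u,np.ones(len(u))]@c["R"]; o=-c["R"].T@c["t"]
    return o+r*((z-o[2])/r[:,2])[:,None]
def proj(c,X):
    p=np.atleast_2d(X)@c["R"].T+c["t"]; u=p[:,:2]/p[:,2:]; u=u*(1+c["k1"]*(u**2).sum(1,keepdims=True))
    return u*[c["K"][0,0],c["K"][1,1]]+c["K"][:2,2]
def blobs(m,lo=5):
    n,_,s,ce=cv2.connectedComponentsWithStats(m.astype(np.uint8)); return [(ce[i],s[i]) for i in range(1,n) if s[i][4]>=lo]
def red(c):
    im=c["image"].astype(int); return (im[:,:,0]>im[:,:,1]+60)&(im[:,:,0]>im[:,:,2]+60)
E
python3 - <<'E'
from h import *
for n in ("top","scene"):
    c=read_camera(n); im=c["image"].astype(int)
    print(n)
    for ce,s in blobs(red(c)): print(" red",ce,s[4],cast(c,ce,.05))
    if n=="top":
        sub=np.s_[120:220,130:370]
        blue=np.zeros(im.shape[:2],bool); blue[sub]=((im[:,:,2]>im[:,:,0]+25))[sub]
        for ce,s in blobs(blue,50): print(" blue",ce,s)
        dark=np.zeros_like(blue); dark[130:150,225:262]=(im.max(2)<60)[130:150,225:262]
        for ce,s in blobs(dark): print(" dark",ce,s,cast(c,ce,.192))
        # plate
        pl=np.zeros(im.shape[:2],np.uint8); pl[150:220,290:360]=(im.min(2)>135)[150:220,290:360]
        cn=max(cv2.findContours(pl,0,2)[0],key=cv2.contourArea); print(cv2.minAreaRect(cn)); 
        dk=((im.max(2)<110)[155:215,295:352]).astype(np.uint8)
        for ce,s in blobs(dk): print(" mark",ce+[295,155],s,cast(c,ce+[295,155],.05))
        cv2.imwrite("pics/crop1.png",cv2.resize(c["image"][115:225,185:365,::-1],None,fx=4.4,fy=4.4,interpolation=2))
E
```

```text
top
 red [321.77272727 184.59090909] 22 [[ 0.53681466 -0.2299381   0.05      ]]
 blue [259.16224 167.02304] [ 200  136  102   58 3125]
 dark [244.8490566  141.99371069] [230 135  28  15 159] [[0.66133623 0.04577078 0.192     ]]
((323.02569580078125, 184.828857421875), (54.292606353759766, 50.18851852416992), 8.53076457977295)
 mark [296.75       169.74285714] [  0   0   7  39 140] [[ 0.59355092 -0.14021597  0.05      ]]
 mark [345.45454545 156.36363636] [49  0  4  4 11] [[ 0.64158537 -0.32187491  0.05      ]]
 mark [313.54545455 175.40909091] [14 16 10 10 22] [[ 0.57145005 -0.20110139  0.05      ]]
 mark [333.31111111 176.33333333] [33 16 11 11 45] [[ 0.56694937 -0.27351653  0.05      ]]
 mark [330.92307692 195.86538462] [30 36 12 11 52] [[ 0.49462914 -0.26166123  0.05      ]]
 mark [315.13 211.44] [  0  52  53   8 200] [[ 0.4385374  -0.20207855  0.05      ]]
scene
 red [215.5 268. ] 14 [[ 0.53606448 -0.23191999  0.05      ]]
```

View pics/crop1.png

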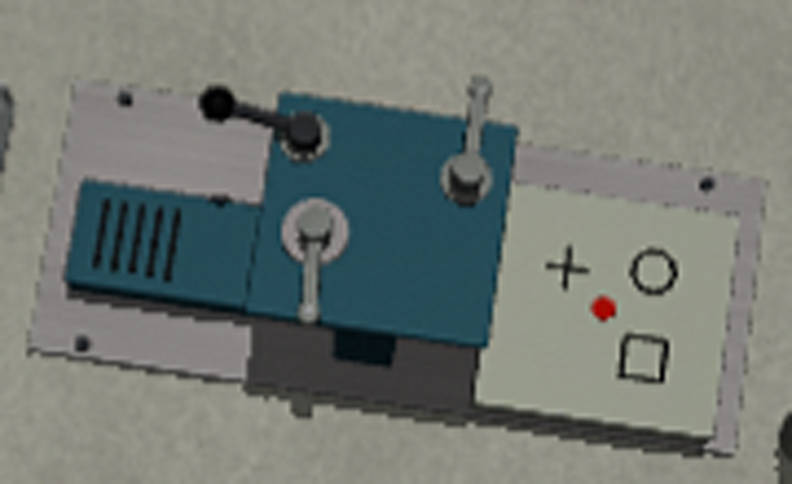

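```bash
cat > pose.py <<'E'
from h import *
c=read_camera("top")
P=lambda *q:(np.array(q)+.5)/4.4-.5+[185,115]
obs=[((280,92),.17,(90,95)),((518,127),.17,(90,-95)),((487,348),.17,(-90,-95)),((247,308),.17,(-90,95)),
 ((740,213),.05,(75,-295)),((715,437),.05,(-115,-295)),((75,82),.012,(120,280)),((766,180),.012,(120,-320)),((735,452),.012,(-120,-320)),((30,350),.012,(-120,280))]
W=np.array([cast(c,P(o[0]),o[1])[0][:2] for o in obs]); U=np.array([o[2] for o in obs])/1000
z=W@[1,1j]; u=U@[1,1j]; zm,um=z.mean(),u.mean()
a=((z-zm)*np.conj(u-um)).sum(); th=np.angle(a); t=zm-np.exp(1j*th)*um
print("yaw",th,"t",t,"scale",abs(a)/(abs(u-um)**2).sum()); print("res mm",np.round(1000*abs(z-t-np.exp(1j*th)*u),1))
w2u=lambda w:(np.array(w[:2])@[1,1j]-t)*np.exp(-1j*th)*1000
for n,p,h in [("ball",(218,103),.192),("farend",(480,88),.2),("nearend",(310,312),.2),("farhub",(467,175),.215),("ring",(653,272),.05),("spot",(603,308),.05)]:
    w=cast(c,P(p),h)[0]; print(n,w.round(4),np.round(w2u(w),1))
E
python3 pose.py
```

```text
yaw -0.16040543139739624 t (0.5879608616732723-0.044694877027347535j) scale 0.9965699647290818
res mm [1.5 2.3 1.5 4.1 1.1 0.3 2.1 1.7 1.2 1.6]
ball [0.6759 0.0821 0.192 ] (66.6+139.2j)
farend [ 0.6827 -0.1208  0.2   ] (105.7-60j)
nearend [0.5084 0.0131 0.2   ] (-87.7+44.4j)
farhub [ 0.6097 -0.1077  0.215 ] (31.6-58.7j)
ring [ 0.5666 -0.2724  0.05  ] (15.3-228.2j)
spot [ 0.5367 -0.2295  0.05  ] (-21-190.6j)
```

```bash
cat >> h.py <<'E'
TH=-0.1604; T0=0.5880-0.0447j
def u2w(x,y): z=T0+np.exp(1j*TH)*(x+1j*y)/1000; return np.array([z.real,z.imag])
def w2u(w): z=(w[0]+1j*w[1]-T0)*np.exp(-1j*TH)*1000; return np.round([z.real,z.imag],1)
def yaw(s):
    from scipy.spatial.transform import Rotation as R
    q=s["orientation"]; M=R.from_quat([*q[1:],q[0]]).as_matrix(); return np.arctan2(M[1,0],M[0,0]),M
def plan(axis,r,ang,z):
    "inward tool x; lever unit angle ang about unit axis, radius r mm"
    s=get_state(); y,M=yaw(s)
    for a in np.atleast_1d(ang):
        w=np.r_[u2w(axis[0]+r*np.cos(a),axis[1]+r*np.sin(a)),z]
        d=M.T@(w-s["tcp_pos"])/.04; ty=a+TH+np.pi
        print("ang %.2f"%a,"travel",d.round(2),"turn",round(float((y-ty+np.pi)%(2*np.pi)-np.pi),2))
def spot():
    c=read_camera("top"); b=blobs(red(c))
    for ce,s in b: print("spot",w2u(cast(c,ce,.05)[0]),s[4],"target",w2u([.56695,-.2735]))
def st():
    s=get_state(); print("t",round(s["clock"],2),"unit",w2u(s["tcp_pos"]),"z",s["tcp_pos"][2].round(4),"uyaw",round(yaw(s)[0]-TH,2),"F",s["wrist_force"].round(1),"gap",s["finger_gap"].round(4),"q",s["joint_pos"].round(2))
E
python3 - <<'E'
from h import *
plan((55,70),70,1.46,.235)
c=read_camera("scene")
for n,u in [("ball",(60,139.8,192)),("farend",(108,-60,192)),("nearend",(-88,45,192))]: print(n,proj(c,np.r_[u2w(*u[:2]),u[2]/1000])*1.5)
st()
E
```

```text
ang 1.46 travel [-15.22  -6.95  -0.1 ] turn -1.63
ball [[485.60353213 258.80789163]]
farend [[437.7041971  343.14433713]]
nearend [[385.78113917 249.09816858]]Traceback (most recent call last):
  File "<stdin>", line 5, in <module>
  File "h.py", line 34, in st
    s=get_state(); print("t",round(s["clock"],2),"unit",w2u(s["tcp_pos"]),"z",s["tcp_pos"][2].round(4),"uyaw",round(yaw(s)[0]-TH,2),"F",s["wrist_force"].round(1),"gap",s["finger_gap"].round(4),"q",s["joint_pos"].round(2))
                                                                                                                                                                        ^^^^^^^^^^^^^^^^^^^^^
AttributeError: 'float' object has no attribute 'round'
```

```bash
sed -i 's/s\["finger_gap"\].round(4)/round(float(s["finger_gap"]),4)/' h.py
A='' 
python3 -m crank '{"travel":[[-0.9,-0.4,0],[-1.9,-0.87,0],[-2.8,-1.3,0],[-3.6,-1.64,0],[-3.8,-1.74,0]],"turn":[0,0,0,0,0]}' 56
python3 -m crank '{"travel":[[-0.9,-0.4,0],[-1.9,-0.87,0],[-2.8,-1.3,0],[-3.6,-1.64,0],[-3.8,-1.74,0]],"turn":[0,0,0,0,0]}'
python3 -m crank '{"travel":[[-0.9,-0.4,0],[-1.9,-0.87,0],[-2.8,-1.3,0],[-3.6,-1.64,0],[-3.8,-1.74,0]],"turn":[0,0,0,0,0]}'
python3 -m crank '{"travel":[[-0.9,-0.4,0],[-1.9,-0.87,0],[-2.8,-1.3,0],[-3.6,-1.64,0],[-3.8,-1.74,0]],"turn":[0,0,0,0,0]}'
python3 -m crank '{"travel":[[0,0,0],[0,0,0],[0,0,0],[0,0,0],[0,0,0]],"turn":[-0.11,-0.22,-0.33,-0.44,-0.55]}'
python3 -m crank '{"travel":[[0,0,0],[0,0,0],[0,0,0],[0,0,0],[0,0,0]],"turn":[-0.11,-0.22,-0.33,-0.44,-0.55]}'
python3 -m crank '{"travel":[[0,0,0],[0,0,0],[0,0,0],[0,0,0],[0,0,0]],"turn":[-0.11,-0.22,-0.33,-0.43,-0.53]}'
python3 - <<'E'
from h import *
st(); plan((55,70),70,1.46,.182)
c=read_camera("top"); cv2.imwrite("pics/c2.png",cv2.resize(c["image"][95:245,150:370,::-1],None,fx=3.5,fy=3.5,interpolation=2))
E
```

```text
clock: 0.72
tcp_pos: [0.311, 0.4258, 0.2314]
orientation: [0.001, 0.167, 0.986, -0.0]
wrist_force: [-0.5, 0.7, 0.2]
finger_gap: 0.0561
clock: 1.13
tcp_pos: [0.4325, 0.3107, 0.2312]
orientation: [0.001, 0.167, 0.986, -0.0]
wrist_force: [0.6, -0.5, -0.1]
finger_gap: 0.056
clock: 1.55
tcp_pos: [0.5538, 0.1953, 0.2308]
orientation: [0.001, 0.167, 0.986, -0.0]
wrist_force: [1.0, 0.3, 0.8]
finger_gap: 0.0559
clock: 1.97
tcp_pos: [0.6744, 0.0799, 0.2299]
orientation: [0.0, 0.166, 0.986, -0.0]
wrist_force: [-0.8, -0.9, -0.2]
finger_gap: 0.0559
clock: 2.38
tcp_pos: [0.6707, 0.0846, 0.2311]
orientation: [-0.0, -0.113, 0.994, 0.0]
wrist_force: [-0.5, 1.0, -0.6]
finger_gap: 0.0561
clock: 2.8
tcp_pos: [0.6707, 0.0847, 0.2312]
orientation: [-0.0, -0.378, 0.926, 0.0]
wrist_force: [0.3, -0.1, 1.3]
finger_gap: 0.0557
clock: 3.22
tcp_pos: [0.6706, 0.0847, 0.2312]
orientation: [-0.0, -0.607, 0.794, 0.001]
wrist_force: [0.4, 0.9, 0.7]
finger_gap: 0.0559
t 3.22 unit [ 60.9 141. ] z 0.2312 uyaw -1.68 F [0.4 0.9 0.7] gap 0.0559 q [ 0.01  0.52  0.36  1.41  0.   -1.3 ]
ang 1.46 travel [ 0.03 -0.05  1.23] turn 0.01
```

View pics/c2.png

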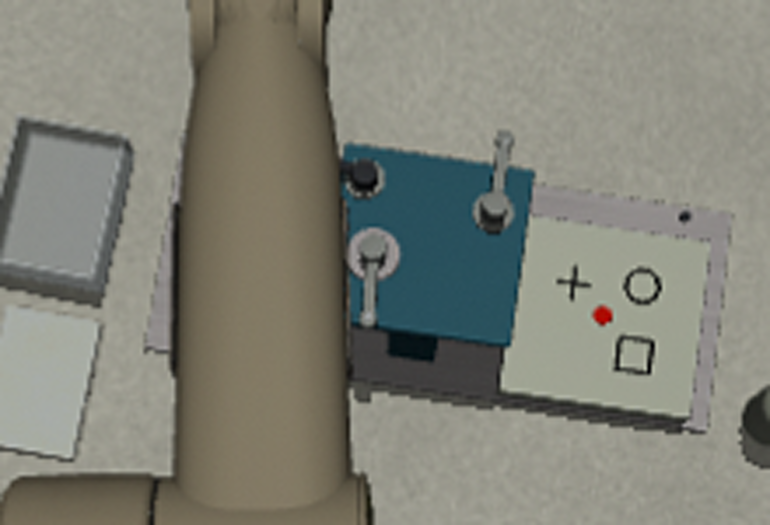

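The top view is blocked by the arm, so I check the scene view before lowering.

```bash
python3 - <<'E'
from h import *
c=read_camera("scene"); cv2.imwrite("pics/s2.png",cv2.resize(c["image"][120:260,220:380,::-1],None,fx=4,fy=4,interpolation=2))
E
```

```text
(no output)
```

View pics/s2.png

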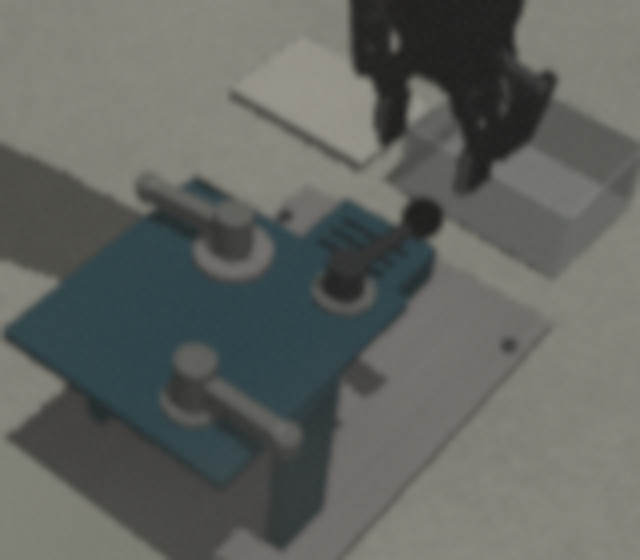

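Fingers (390,145) and (470,190) straddle the ball (422,217) seen from above. I'll lower, narrow the jaws and swing.

```bash
python3 -m crank '{"travel":[[0,0,0.4],[0,0,0.8],[0,0,1.1],[0,0,1.2],[0,0,1.2]],"turn":[0,0,0,0,0]}'
python3 -m crank '{"travel":[[0,0,0],[0,0,0],[0,0,0],[0,0,0],[0,0,0]],"turn":[0,0,0,0,0]}' 34 20
python3 -m crank '{"travel":[[0.01,-0.17,0],[0.03,-0.35,0],[0.08,-0.52,0],[0.14,-0.68,0],[0.21,-0.84,0]],"turn":[0.1,0.2,0.3,0.4,0.5]}'
python3 - <<'E'
from h import *
st(); plan((55,70),70,[.96,.46],.182)
E
```

```text
clock: 3.73
tcp_pos: [0.6702, 0.0838, 0.1819]
orientation: [-0.001, -0.604, 0.797, 0.001]
wrist_force: [-0.9, -0.9, -0.8]
finger_gap: 0.0563
clock: 4.15
tcp_pos: [0.6718, 0.0831, 0.184]
orientation: [0.001, -0.605, 0.796, -0.0]
wrist_force: [1.2, 0.1, -0.2]
finger_gap: 0.0339
clock: 4.57
tcp_pos: [0.7014, 0.0665, 0.1838]
orientation: [0.0, -0.387, 0.922, 0.001]
wrist_force: [-1.8, 1.5, 1.2]
finger_gap: 0.0341
t 4.57 unit [ 94.2 127.9] z 0.1838 uyaw -2.19 F [-1.8  1.5  1.2] gap 0.0341 q [-0.02  0.59  0.36  1.34  0.   -0.81]
ang 0.96 travel [-0.   -0.03  0.04] turn -0.0
ang 0.46 travel [ 0.21 -0.87  0.04] turn 0.5
```

```bash
python3 -m crank '{"travel":[[0.01,-0.19,0],[0.03,-0.37,0],[0.08,-0.54,0],[0.14,-0.7,0],[0.21,-0.86,0]],"turn":[0.1,0.2,0.3,0.4,0.5]}'
python3 -m crank '{"travel":[[0.01,-0.19,0],[0.03,-0.35,0],[0.08,-0.52,0],[0.14,-0.68,0],[0.18,-0.78,0]],"turn":[0.1,0.2,0.3,0.4,0.46]}'
python3 -m crank '{"travel":[[0,-0.05,0],[0,-0.1,0],[0,-0.13,0],[0,-0.16,0]],"turn":[0.02,0.02,0.02,0.02]}'
python3 - <<'E'
from h import *
st(); plan((55,70),70,[0],.182); spot()
E
```

```text
clock: 4.98
tcp_pos: [0.7207, 0.0367, 0.1838]
orientation: [0.001, -0.147, 0.989, 0.001]
wrist_force: [0.3, 3.3, 0.0]
finger_gap: 0.034
clock: 5.4
tcp_pos: [0.7236, 0.0041, 0.1838]
orientation: [0.001, 0.083, 0.997, 0.001]
wrist_force: [0.5, 2.0, 0.0]
finger_gap: 0.034
clock: 5.73
tcp_pos: [0.7223, -0.0009, 0.1837]
orientation: [0.001, 0.089, 0.996, 0.001]
wrist_force: [4.2, 7.5, 1.0]
finger_gap: 0.0338
t 5.73 unit [125.6  64.7] z 0.1837 uyaw 3.12 F [4.2 7.5 1. ] gap 0.0338 q [-0.11  0.63  0.42  1.37  0.    0.07]
ang 0.00 travel [0.02 0.13 0.04] turn -0.02
spot [ -21.3 -191. ] 23 target [  15.8 -229.2]
```

```bash
python3 -m crank '{"travel":[[0,0.12,0],[0,0.12,0],[0,0.12,-0.5],[0,0.12,-0.9],[0,0.12,-1.3]],"turn":[0,0,0,0,0]}' 60
python3 -m crank '{"travel":[[0.15,-0.8,0],[0.3,-1.6,0],[0.45,-2.5,0],[0.59,-3.2,0],[0.59,-3.2,0]],"turn":[0,0,0,0,0]}' 44
python3 - <<'E'
from h import *
st(); plan((40,-60),62,[0],.184)
c=read_camera("top"); im=cv2.resize(c["image"][95:245,150:370,::-1],None,fx=3.5,fy=3.5,interpolation=2)
c=read_camera("scene"); i2=cv2.resize(c["image"][120:260,220:380,::-1],None,fx=3,fy=3,interpolation=2)
cv2.imwrite("pics/s3.png",i2)
E
```

```text
clock: 6.2
tcp_pos: [0.7217, 0.0023, 0.2354]
orientation: [-0.001, 0.09, 0.996, -0.0]
wrist_force: [0.1, -0.2, 0.6]
finger_gap: 0.06
clock: 6.62
tcp_pos: [0.6739, -0.1247, 0.2353]
orientation: [-0.001, 0.093, 0.996, -0.001]
wrist_force: [1.4, 0.3, -1.0]
finger_gap: 0.0438
t 6.62 unit [ 97.6 -65.2] z 0.2353 uyaw 3.12 F [ 1.4  0.3 -1. ] gap 0.0438 q [-0.3   0.54  0.41  1.43 -0.   -0.11]
ang 0.00 travel [-0.11  0.14  1.28] turn -0.03
```

View pics/s3.png

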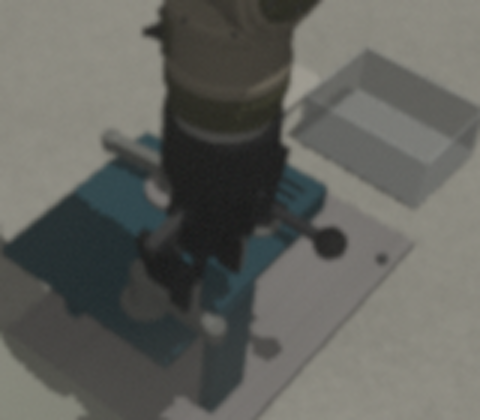

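Clamp lever now points along +x (ball at (330,242)), so it is free. The fingers stand over the far arm, so I lower and turn.

```bash
python3 -m crank '{"travel":[[-0.1,0.14,0.3],[-0.1,0.14,0.7],[-0.1,0.14,1.05],[-0.1,0.14,1.28],[-0.1,0.14,1.28]],"turn":[-0.03,-0.03,-0.03,-0.03,-0.03]}'
python3 -m crank '{"travel":[[0,0,0],[0,0,0],[0,0,0],[0,0,0]],"turn":[0,0,0,0]}' 20
python3 -m crank '{"travel":[[0.01,0.19,0],[0.04,0.37,0],[0.1,0.55,0],[0.17,0.72,0],[0.27,0.87,0]],"turn":[-0.12,-0.24,-0.36,-0.48,-0.6]}'
python3 -m crank '{"travel":[[0,0,0],[0,0,0]],"turn":[0,0]}'
python3 - <<'E'
from h import *
st(); plan((40,-60),62,[.7,.75],.184); spot()
E
```

```text
clock: 7.13
tcp_pos: [0.6802, -0.1122, 0.1804]
orientation: [-0.003, 0.074, 0.997, 0.001]
wrist_force: [-0.2, 1.1, -0.0]
finger_gap: 0.0441
clock: 7.47
tcp_pos: [0.6817, -0.1145, 0.185]
orientation: [0.001, 0.075, 0.997, -0.0]
wrist_force: [-1.0, -1.4, 0.0]
finger_gap: 0.0195
clock: 7.88
tcp_pos: [0.6761, -0.0789, 0.185]
orientation: [0.001, -0.225, 0.974, -0.001]
wrist_force: [-1.1, -1.7, 1.8]
finger_gap: 0.0202
clock: 8.05
tcp_pos: [0.6762, -0.0781, 0.185]
orientation: [0.001, -0.221, 0.975, -0.0]
wrist_force: [-0.1, -0.3, -0.3]
finger_gap: 0.0198
t 8.05 unit [ 92.4 -18.9] z 0.185 uyaw -2.53 F [-0.1 -0.3 -0.3] gap 0.0198 q [-0.23  0.54  0.27  1.31  0.   -0.68]
ang 0.70 travel [0.12 0.05 0.03] turn -0.09
ang 0.75 travel [0.13 0.12 0.03] turn -0.14
spot [   9.7 -189. ] 21 target [  15.8 -229.2]
```

```bash
python3 -m crank '{"travel":[[0,0,0],[0,0,0],[0,0,-0.4],[0,0,-0.9],[0,0,-1.4]],"turn":[0,0,0,0,0]}' 44
python3 -m crank '{"travel":[[0,0,-1.4],[0,0,-1.4]],"turn":[0,0]}'
python3 - <<'E'
from h import *
st(); plan((-20,50),62,[3.35],.24)
E
```

```text
clock: 8.52
tcp_pos: [0.6753, -0.0786, 0.24]
orientation: [-0.001, -0.222, 0.975, 0.0]
wrist_force: [0.5, 1.5, 0.4]
finger_gap: 0.0437
clock: 8.68
tcp_pos: [0.6764, -0.0788, 0.3011]
orientation: [0.002, -0.222, 0.975, -0.001]
wrist_force: [0.6, -0.7, 1.2]
finger_gap: 0.0437
t 8.68 unit [ 92.7 -19.5] z 0.3011 uyaw -2.53 F [ 0.6 -0.7  1.2] gap 0.0437 q [-0.23  0.54  0.56  1.58  0.   -0.68]
ang 3.35 travel [2.75 3.64 1.5 ] turn -2.74
```

```bash
python3 -m crank '{"travel":[[0.5,0.65,0],[1.1,1.45,0],[1.7,2.25,0],[2.3,3.05,0],[2.75,3.64,0]],"turn":[0,0,0,0,0]}'
python3 -m crank '{"travel":[[0,0,0.4],[0,0,0.8],[0,0,1.2],[0,0,1.4],[0,0,1.4]],"turn":[0.1,0.2,0.3,0.4,0.4]}'
python3 - <<'E'
from h import *
st(); plan((-20,50),62,[3.35],.184)
for n in ("scene","top"):
    c=read_camera(n); p=proj(c,np.r_[u2w(-80,37),.192])[0].astype(int); print(n,p)
    cv2.imwrite(f"pics/{n}4.png",cv2.resize(c["image"][p[1]-70:p[1]+70,p[0]-80:p[0]+80,::-1],None,fx=3,fy=3,interpolation=2))
E
```

```text
clock: 9.1
tcp_pos: [0.5107, 0.006, 0.2962]
orientation: [-0.0, -0.222, 0.975, 0.0]
wrist_force: [0.9, 0.9, 0.2]
finger_gap: 0.0439
clock: 9.52
tcp_pos: [0.5123, 0.0051, 0.2383]
orientation: [-0.002, -0.023, 1.0, 0.0]
wrist_force: [0.5, -0.6, -0.6]
finger_gap: 0.0441
t 9.52 unit [-82.7  37. ] z 0.2383 uyaw -2.94 F [ 0.5 -0.6 -0.6] gap 0.0441 q [-0.15  0.19 -0.1   1.29  0.   -0.19]
ang 3.35 travel [-0.06 -0.01  1.36] turn 3.14
scene [257 168]
top [257 184]
```

View pics/scene4.png

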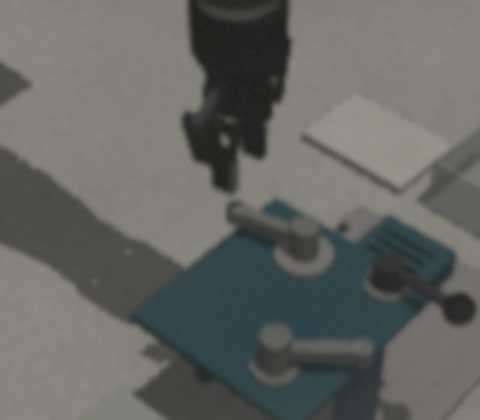

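Fingers (225,185)/(255,150) are above the near arm's end (238,212). I lower and turn about -0.6 first.

```bash
python3 -m crank '{"travel":[[-0.06,0,0.3],[-0.06,0,0.7],[-0.06,0,1.1],[-0.06,0,1.34],[-0.06,0,1.34]],"turn":[0,0,0,0,0]}'
python3 -m crank '{"travel":[[0,0,0],[0,0,0],[0,0,0],[0,0,0]],"turn":[0,0,0,0]}' 20
python3 -m crank '{"travel":[[-0.01,0.19,0],[-0.04,0.37,0],[-0.1,0.55,0],[-0.17,0.72,0],[-0.27,0.87,0]],"turn":[0.12,0.24,0.36,0.48,0.6]}'
python3 -m crank '{"travel":[[0,0,0],[0,0,0]],"turn":[0,0]}'
python3 - <<'E'
from h import *
st(); plan((-20,50),62,[2.7,2.5],.184); spot()
E
```

```text
clock: 10.03
tcp_pos: [0.515, 0.0051, 0.1851]
orientation: [-0.001, -0.025, 1.0, 0.0]
wrist_force: [-0.0, 0.1, -0.1]
finger_gap: 0.0438
clock: 10.37
tcp_pos: [0.5165, 0.005, 0.1875]
orientation: [0.001, -0.025, 1.0, -0.0]
wrist_force: [0.1, 0.2, -0.1]
finger_gap: 0.0202
clock: 10.78
tcp_pos: [0.5255, 0.04, 0.1874]
orientation: [0.001, 0.275, 0.961, -0.001]
wrist_force: [0.7, -2.4, 0.0]
finger_gap: 0.02
clock: 10.95
tcp_pos: [0.5251, 0.0406, 0.1869]
orientation: [0.0, 0.27, 0.963, 0.0]
wrist_force: [-1.0, 0.6, -1.2]
finger_gap: 0.02
t 10.95 unit [-75.7  74.1] z 0.1869 uyaw 2.76 F [-1.   0.6 -1.2] gap 0.02 q [-0.08  0.24 -0.17  1.17  0.    0.47]
ang 2.70 travel [0.03 0.05 0.07] turn -3.09
ang 2.50 travel [-0.02  0.36  0.07] turn -2.89
spot [  12.3 -217.1] 23 target [  15.8 -229.2]
```

```bash
python3 -m crank '{"travel":[[0,0.1,0],[-0.02,0.2,0],[-0.03,0.3,0],[-0.05,0.38,0],[-0.06,0.41,0]],"turn":[0.06,0.13,0.2,0.25,0.27]}'
python3 -m crank '{"travel":[[0,0,0],[0,0,0]],"turn":[0,0]}'
python3 - <<'E'
from h import *
st(); spot()
E
```

```text
clock: 11.42
tcp_pos: [0.5353, 0.0527, 0.1866]
orientation: [-0.0, 0.399, 0.917, -0.0]
wrist_force: [-0.3, -1.3, 1.0]
finger_gap: 0.0201
clock: 11.58
tcp_pos: [0.5354, 0.0528, 0.1865]
orientation: [-0.0, 0.398, 0.917, 0.0]
wrist_force: [0.1, -1.9, -0.6]
finger_gap: 0.0197
t 11.58 unit [-67.5  87.9] z 0.1865 uyaw 2.48 F [ 0.1 -1.9 -0.6] gap 0.0197 q [-0.05  0.26 -0.14  1.17  0.    0.77]
spot [  13.8 -228.1] 21 target [  15.8 -229.2]
```

```bash
python3 -m crank '{"travel":[[0,0,0],[0,0,0],[0,0,-0.4],[0,0,-0.9],[0,0,-1.4]],"turn":[0,0,0,0,0]}' 44
python3 -m crank '{"travel":[[0,0,0],[0,0,0],[0,0,0],[0,0,0],[0,0,0]],"turn":[-0.11,-0.22,-0.33,-0.44,-0.55]}'
python3 - <<'E'
from h import *
st(); spot(); plan((55,70),70,[0],.24)
c=read_camera("top"); a=cv2.resize(c["image"][145:220,290:360,::-1],None,fx=6,fy=6,interpolation=2)
c=read_camera("scene"); p=proj(c,np.r_[u2w(0,-210),.05])[0].astype(int); b=cv2.resize(c["image"][p[1]-37:p[1]+38,p[0]-32:p[0]+32,::-1],None,fx=6,fy=6,interpolation=2)
cv2.imwrite("pics/plate5.png",np.hstack([a,b]))
E
```

```text
clock: 12.05
tcp_pos: [0.5349, 0.0533, 0.2426]
orientation: [-0.001, 0.399, 0.917, -0.0]
wrist_force: [1.0, 0.2, 0.2]
finger_gap: 0.0441
clock: 12.47
tcp_pos: [0.5355, 0.0532, 0.2425]
orientation: [0.0, 0.132, 0.991, 0.0]
wrist_force: [-0.1, -0.6, 0.3]
finger_gap: 0.044
t 12.47 unit [-67.5  88.3] z 0.2425 uyaw 3.04 F [-0.1 -0.6  0.3] gap 0.044 q [-0.05  0.24 -0.03  1.31  0.    0.21]
spot [  13.8 -228.1] 21 target [  15.8 -229.2]
ang 0.00 travel [-4.83  0.02  0.06] turn -0.1
```

View pics/plate5.png

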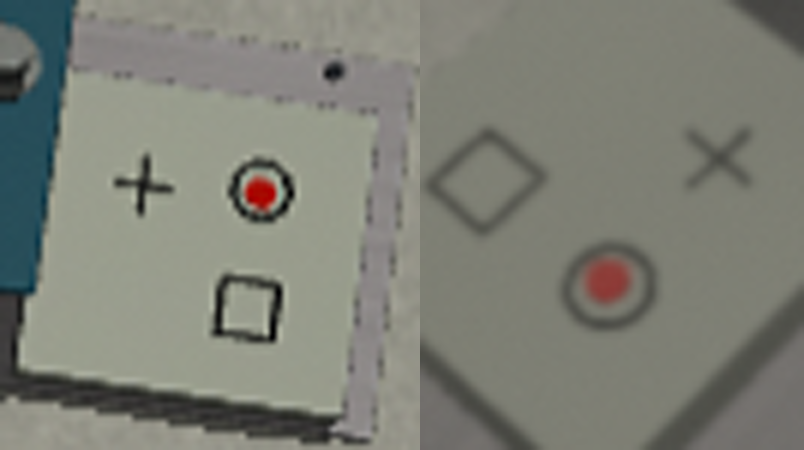

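Spot is inside the ring in both views: (261,193) against ring (261,190) in the top one, about 2 mm off centre. Now to re-lock the clamp.

```bash
python3 -m crank '{"travel":[[-0.8,0,0],[-1.8,0,0],[-2.8,0,0],[-3.8,0,0],[-4.4,0,0]],"turn":[0,0,0,0,0]}' 56
python3 -m crank '{"travel":[[-0.2,0.02,0],[-0.4,0.02,0],[-0.43,0.02,0]],"turn":[-0.1,-0.1,-0.1]}'
python3 - <<'E'
from h import *
st(); plan((55,70),70,[0],.184)
E
```

```text
clock: 13.03
tcp_pos: [0.708, 0.0048, 0.2414]
orientation: [0.0, 0.137, 0.991, 0.0]
wrist_force: [-0.4, 0.9, 0.6]
finger_gap: 0.0562
clock: 13.28
tcp_pos: [0.723, 0.0015, 0.2409]
orientation: [-0.001, 0.087, 0.996, 0.0]
wrist_force: [-0.4, 0.8, -0.1]
finger_gap: 0.0561
t 13.28 unit [125.9  67.2] z 0.2409 uyaw 3.13 F [-0.4  0.8 -0.1] gap 0.0561 q [-0.11  0.63  0.57  1.51  0.    0.07]
ang 0.00 travel [0.02 0.07 1.42] turn -0.01
```

```bash
python3 -m crank '{"travel":[[0,0.05,0.4],[0.02,0.05,0.8],[0.02,0.05,1.2],[0.02,0.05,1.42],[0.02,0.05,1.42]],"turn":[0,0,0,0,0]}'
python3 -m crank '{"travel":[[0,0,0],[0,0,0],[0,0,0],[0,0,0],[0,0,0]],"turn":[0,0,0,0,0]}' 34
python3 -m crank '{"travel":[[0.01,0.17,0],[0.03,0.35,0],[0.08,0.52,0],[0.14,0.68,0],[0.21,0.84,0]],"turn":[-0.1,-0.2,-0.3,-0.4,-0.5]}'
python3 -m crank '{"travel":[[0.01,0.17,0],[0.03,0.35,0],[0.08,0.52,0],[0.14,0.68,0],[0.21,0.84,0]],"turn":[-0.1,-0.2,-0.3,-0.4,-0.5]}'
python3 - <<'E'
from h import *
st(); plan((55,70),70,[1.4,1.5],.184)
E
```

```text
clock: 13.7
tcp_pos: [0.7197, 0.0047, 0.1831]
orientation: [-0.002, 0.086, 0.996, 0.0]
wrist_force: [0.2, 0.5, -1.1]
finger_gap: 0.0558
clock: 14.12
tcp_pos: [0.7219, 0.0043, 0.1866]
orientation: [0.001, 0.085, 0.996, 0.0]
wrist_force: [-0.3, 0.1, 0.4]
finger_gap: 0.0341
clock: 14.53
tcp_pos: [0.719, 0.0382, 0.1862]
orientation: [0.0, -0.166, 0.986, -0.001]
wrist_force: [0.0, -2.6, 0.4]
finger_gap: 0.0342
clock: 14.95
tcp_pos: [0.7003, 0.0673, 0.1861]
orientation: [0.0, -0.405, 0.914, -0.001]
wrist_force: [0.6, -2.3, -0.5]
finger_gap: 0.0341
t 14.95 unit [ 93.  128.5] z 0.1861 uyaw -2.15 F [ 0.6 -2.3 -0.5] gap 0.0341 q [-0.02  0.59  0.36  1.34 -0.   -0.85]
ang 1.40 travel [0.14 0.69 0.05] turn -0.41
ang 1.50 travel [0.21 0.85 0.05] turn -0.51
```

```bash
python3 -m crank '{"travel":[[0.01,0.17,0],[0.03,0.35,0],[0.08,0.52,0],[0.14,0.68,0],[0.21,0.84,0]],"turn":[-0.1,-0.2,-0.3,-0.4,-0.5]}'
python3 -m crank '{"travel":[[0,0.04,0],[0,0.08,0],[0,0.12,0],[0,0.16,0],[0,0.18,0]],"turn":[0,0,0,0,0]}'
python3 - <<'E'
from h import *
st(); plan((55,70),70,[1.5],.184)
E
```

```text
clock: 15.37
tcp_pos: [0.6701, 0.0839, 0.1862]
orientation: [0.0, -0.618, 0.786, -0.001]
wrist_force: [2.7, -2.1, -0.9]
finger_gap: 0.0339
clock: 15.78
tcp_pos: [0.6663, 0.0858, 0.1864]
orientation: [0.003, -0.616, 0.788, -0.002]
wrist_force: [11.0, -0.9, -4.7]
finger_gap: 0.0342
t 15.78 unit [ 56.5 141.3] z 0.1864 uyaw -1.65 F [11.  -0.9 -4.7] gap 0.0342 q [ 0.01  0.51  0.24  1.29 -0.   -1.32]
ang 1.50 travel [ 0.03 -0.09  0.06] turn -0.01
```

Lever is on its stop (11 N). I release, lift and back away for the last check.

```bash
python3 -m crank '{"travel":[[0,-0.12,0],[0,-0.12,0],[0,-0.12,0],[0,-0.12,-0.5],[0,-0.12,-1.0]],"turn":[0,0,0,0,0]}' 58
python3 -m crank '{"travel":[[0,0,-0.6],[0,0,-1.2],[0,0,-1.8],[0,0,-2.4],[0,0,-2.4]],"turn":[0,0,0,0,0]}'
python3 -m crank '{"travel":[[-0.9,0,0],[-1.8,0,0],[-2.7,0,0],[-3.6,0,0],[-4,0,0]],"turn":[0,0,0,0,0]}'
python3 -m crank '{"travel":[[-0.5,0.7,0],[-1,1.4,0],[-1.5,2.1,0],[-2,2.8,0],[-2,2.8,0]],"turn":[0,0,0,0,0]}'
python3 -m crank '{"travel":[[0,0,0],[0,0,0]],"turn":[0,0]}'
python3 - <<'E'
from h import *
st(); spot()
c=read_camera("top"); a=cv2.resize(c["image"][100:235,130:400,::-1],None,fx=2.9,fy=2.9,interpolation=2)
c=read_camera("scene"); b=cv2.resize(c["image"][120:310,150:400,::-1],None,fx=1,fy=1)
cv2.imwrite("pics/fin.png",np.vstack([a,np.hstack([b,np.zeros((190,a.shape[1]-250,3),np.uint8)])]))
E
```

```text
clock: 16.2
tcp_pos: [0.6656, 0.085, 0.2242]
orientation: [-0.002, -0.616, 0.787, 0.002]
wrist_force: [-0.2, -0.3, 1.3]
finger_gap: 0.0584
clock: 16.62
tcp_pos: [0.668, 0.085, 0.3272]
orientation: [0.003, -0.616, 0.787, -0.002]
wrist_force: [-0.0, 0.2, 1.7]
finger_gap: 0.0578
clock: 17.03
tcp_pos: [0.7049, 0.2446, 0.32]
orientation: [-0.001, -0.618, 0.786, 0.001]
wrist_force: [0.3, -0.0, -0.7]
finger_gap: 0.0578
clock: 17.45
tcp_pos: [0.611, 0.35, 0.3219]
orientation: [-0.001, -0.619, 0.785, 0.001]
wrist_force: [0.6, -0.4, 1.4]
finger_gap: 0.0579
clock: 17.62
tcp_pos: [0.6156, 0.3448, 0.3214]
orientation: [-0.0, -0.617, 0.787, -0.0]
wrist_force: [-0.4, 0.8, 0.5]
finger_gap: 0.0579
t 17.62 unit [-35. 389.] z 0.3214 uyaw -1.65 F [-0.4  0.8  0.5] gap 0.0579 q [ 0.4   0.62  0.75  1.7  -0.   -0.93]
spot [  13.8 -228.1] 21 target [  15.8 -229.2]
```

View pics/fin.png

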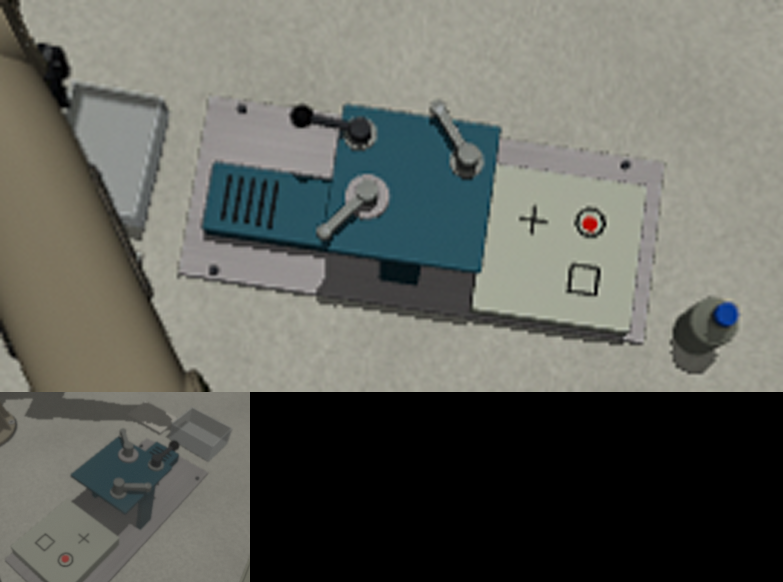

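```bash
python3 - <<'E'
from h import *
c=read_camera("top"); im=c["image"]
a=cv2.cvtColor(im[130:152,225:245],cv2.COLOR_RGB2GRAY)
for ce,s in blobs(a<45,8): print(ce+[225,130],s,w2u(cast(c,ce+[225,130],.192)[0]))
i0=cv2.imread("pics/top0.png"); i0=cv2.resize(i0,(512,384),interpolation=cv2.INTER_AREA)
a=cv2.cvtColor(i0[130:152,225:245],cv2.COLOR_BGR2GRAY)
for ce,s in blobs(a<45,8): print("start",ce+[225,130],s,w2u(cast(c,ce+[225,130],.192)[0]))
d=cv2.absdiff(i0,im[:,:,::-1]).max(2); print("bottle diff",d[190:232,358:392].max(),"tub-right edge",d[130:175,176:190].max())
E
```

```text
[235.72131148 140.42622951] [ 5  7 15  7 61] [ 58.9 132.6]
start [235.92857143 138.85714286] [ 6  5 14  8 56] [ 64.5 132.8]
bottle diff 32 tub-right edge 25
```

```bash
python3 -c "
from workcell import *
print(hand_in(), get_state()['clock'])"
```

```text
the job is handed in; nothing more can be done
the job is handed in; nothing more can be done
```

The job is done and handed in after about 18 s of robot time. I swung the clamp lever to its free stop, turned the far screw by about +0.68 rad and the near screw by about -0.87 rad, then swung the lever back to its locked stop. After that I opened the jaws and backed the arm clear.

**Spot:** it measures about 2.3 mm off the ring's centre, against a margin of about 6 mm. It looks wholly inside the ring in both camera views and did not move when the clamp was locked.

**Clamp:** I felt it meet both stops, at about 9 N on the free one and about 11 N on the locked one. From above, the ball ended about 6 mm further towards locked than where it started. It now sits where a fully locked lever should be, so it probably began slightly short of its stop.

**Bystanders:** The bottle and the visible edge of the tub look unmoved in the last top picture. The notebook was hidden behind the arm in that picture and I did not check it separately, but the gripper was never near it. Wrist forces in the readings never passed about 12 N.

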